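Stamp a tin in a lever press and stack it

TASK

Lay the single flat tin squarely on the aluminium bed of the lever press, swing the press lever right round to its stop so that the brass die stamps the end of the tin, and let the lever come all the way back. Then set that tin across the gap on top of the two tins that lie side by side, centred over the gap and parallel to them like the top of a small pyramid, without shifting those two or disturbing anything else.

Things in the scene. Friction and masses are not known exactly. Their poses are not given: they have to be found in the camera images.
- tin_a_mid (a point): centre (half-way up) of the loose single flat tin to be stamped: turquoise peel lid, rounded oblong, 60 mm wide along its x axis at the sides to be gripped, 105 mm long along its y axis with its rim, 26 mm high; about 0.15 kg. It starts flat on the worktop, so its centre is 13 mm above its underside
- tin_b_mid (a point): centre (half-way up, 13 mm above the worktop) of the first of the two already stamped tins, the same shape and axes as the single tin (x across its width, y along its length). The second lies beside it in its +x direction, parallel, with a gap of 15 to 27 mm between their rims
- tin_c_mid (a point): centre of the second already stamped tin, same shape and axes, in the +x direction of the first, 78 to 90 mm from centre to centre. The two tins' tops are 26 mm above the worktop
- salt_shaker: bystander: glass salt shaker, 44 x 44 x 90 mm, loose; origin at its underside
- garlic: bystander: garlic bulb, 56 mm, loose; origin at its underside
- espresso_cup: bystander: white espresso cup with a handle, 60 x 84 x 49 mm, loose; origin at its underside
- spice_jar: bystander: spice jar with red cap, 45 x 45 x 106 mm, loose; origin at its underside
- press_bed (a point): centre of the top of the press's aluminium bed, 30 mm above the worktop; 46 mm wide, narrower than the tin, on a fixed grey base 290 x 120 mm, 14 mm high. x axis: level along the bed, from the brass die to the grey end wall; z up. The tin lies on it lengthwise, either way round, between wall and drawn-back die, whose faces are each 60 mm from the centre, tops 53 and 50 mm above the worktop
- lever_grip (a point): centre of the grip part of the black upright post on the lever's free end: a round post 24 mm thick, from 55 to 115 mm above the worktop, this point at 85 mm; free all round and from above. The steel lever arm below it has its top at 55 mm
- lever_pivot (a point): point on the lever's upright hinge axis, at the same height as the grip point (85 mm; the hub itself ends at 63 mm); the post is 0.11 m from this axis
- lever (a joint): lever angle, rad: 0 = at rest, held by a spring, the post on the press's side away from the robot; 1.0 = at its stop. It swings level, anticlockwise from above, the post coming towards the robot round the end of the press, and drives the die 26 mm towards the end wall. It needs about 4 N at the post near rest, 10 to 15 N at the stop; let go, it swings back by itself
- die: brass stamping die, 38 mm wide and 19 mm high, on a spring at the front of the ram; origin in the middle of the lower edge of its face. It pushes a tin on the bed up to 20 mm along until it meets the end wall, and then presses on it with about 10 N
Things that resemble listed ones, but are neither listed nor needed, are in the scene too. What is shaped like the part that bears tin_b_mid but blue is not meant.

How it is judged (in metres and radians):
On the way, in this order (a step that is already met when the one before it is completed fails the run):
1. the single tin lies flat and square on the bed of the press, lengthwise, within 10 mm of its centre line and 0.15 rad of its direction (y of tin_a_mid in the frame of press_bed between -0.01 and 0.01 m and x of tin_a_mid in the frame of press_bed between -0.014 and 0.014 m and angle between the y axis of tin_a_mid and the x axis of press_bed, either way round below 0.15 rad and height (world z) of tin_a_mid below 0.047 m and angle between tin_a_mid's own z axis and vertical below 0.06 rad), for 0.2 s.
2. the lever is at its stop (over 0.95 rad) with the die pressing on the tin, which is still within 12 mm of the bed's centre line (value of joint lever above 0.95 rad and contact force between die and tin_a above 3 N and y of tin_a_mid in the frame of press_bed between -0.012 and 0.012 m), for 0.2 s.
3. the lever is back at rest (below 0.08 rad) (value of joint lever below 0.08 rad), for 0.2 s.
At the end, for the whole second after the job is handed in: The stamped tin rests flat on both other tins, its centre 29 to 55 mm across from each one's centre line, within 18 mm of the first one's middle lengthwise, parallel within 0.2 rad, at rest; the two lower tins flat on the worktop; the lever back at rest (below 0.08 rad) (x of tin_a_mid in the frame of tin_b_mid between 0.029 and 0.055 m and x of tin_a_mid in the frame of tin_c_mid between -0.055 and -0.029 m and y of tin_a_mid in the frame of tin_b_mid between -0.018 and 0.018 m and angle between the y axis of tin_a_mid and the y axis of tin_b_mid, either way round below 0.2 rad and height (world z) of tin_a_mid between 0.036 and 0.042 m and angle between tin_a_mid's own z axis and vertical below 0.06 rad and height (world z) of each of tin_b_mid, tin_c_mid below 0.016 m and linear speed of tin_a below 0.01 m/s and value of joint lever below 0.08 rad); the robot touches nothing.
It fails at once if one of the two lower tins shifted by more than 15 mm (distance of any of tin_b_mid, tin_c_mid from where it was at the start of the episode above 0.015 m).
It fails at once if a bystander moved by more than 20 mm (distance of any of salt_shaker, garlic, espresso_cup, spice_jar from where it was at the start of the episode above 0.02 m).
It also fails if it takes over 72 s, if anything falls off the work surface, if the arm or the gripper's body presses on something with over 40 N, if the wrist force passes 120 N, or if a joint passes its speed limit or range.

ROBOT

A 6-joint arm with a two-finger parallel gripper is mounted at the origin on a cart in front of the work surface, level with it; the furniture and walls round the work are solid. World frame = base frame: x ahead of the robot, y to its left, z up, the work surface at z = 0. Lengths are in mm, angles in degrees, forces in N, time in s.
With the tool pointing down it reaches from about 350 to 925 mm from the base axis. Payload 6.4 kg.
Tool frame: the origin (TCP) lies between the finger pads; the fingertips stand 8 mm ahead of it and the grasp point (between the pads) lies 11 mm behind it; z points along the fingers, y is the line along which they close (so a half turn about z gives the same grasp; the last joint's range is limited). The gripper opens to 94 mm and grips with 3 to 60 N. Pads are 16 mm wide; open, the fingers measure 119 mm over their backs; the gripper's body (75 mm by 177 mm) begins 78 mm behind the grasp point.
Start: joints at [-76.667, 14.043, 89.255, -0, 76.702, -9.975], TCP at [257.193, -596.964, 213.455] pointing down, gripper open.
Joint ranges: [-179.41, 179.41], [-58.25, 129.5], [7.25, 145.43], [-54.29, 234.29], [11.92, 165.04], [-157.13, 157.13]. Speed limits (degrees/s): [147.25, 147.25, 180, 180, 180, 180].

INTERFACE

Orientations are given as a 3x3 rotation matrix whose columns are the frame's x, y, z axes.
In Python, from plant import robot, eyes gives the robot as it stands.
- The arm moves only by the shell command python3 -m jog 'ROWS' [FORCE]. ROWS is JSON, a list of rows, each an object with "grip": the opening, from -1 (shut) to 1 (fully open), so that 0 is half open; "dp": the shift along the tool's x, y, z in mm, a list of three; "twist": the turn about the tool's z in rad. In form: [{"grip": grip, "dp": [tx, ty, tz], "twist": twist}, ...]. A call has 1 to 8 rows; each row is the pose to reach, as a shift and turn from the pose commanded when the call began, along the tool's axes at that moment; what a row does not reach only later rows make up. A row lasts 1/12 s, in which the tool goes at most 41.7 mm and 7.16 degrees, less where a joint would pass 70% of its speed; a pose out of reach is approached as far as the arm can. A call with a gripper value outside its range is refused whole. The fingers move at their own pace and stop on an object; FORCE is the grip in N (left out, the last holds). Time passes only in rows, so rows that repeat a pose let the fingers close. It gives the time, the measured TCP pose, the force, the opening and the grip force at its end, in the units of the state.
- robot.get_state(): the state, without advancing time (a new reading comes with each control period).
- eyes.snapshot(name): name is "side" or "top"; returns the picture (480x640x3 uint8, blue, green, red); there is no depth.
- eyes.camera_info(name): a dict with "camera_matrix" (3x3 intrinsics, pixels), "R" (3x3) and "t" (3): a world point X has camera coordinates R X + t. Camera axes: x right, y down, z forward; pixel columns grow to the right and rows downward; lengths in mm; the calibration is good to about 2 mm. A picture is of the moment at which its call begins. camera_info takes no time and is no camera call.
- robot.finish_job(): hands the job in; it is judged then, once.
The state is a dict: "time_s": time; "joints": joint angles; "joint_velocities": joint speeds; "joint_efforts": joint torques, N m; "eef_pos": TCP position; "tool_rot": TCP orientation; "contact_force": force on the tool from outside, world axes, zero at the start; "torque": the same for the moment, N m; "opening": finger opening in mm; "grasp_force": force on a finger pad.
Only numpy, scipy, OpenCV 4.12 (cv2) and the standard library are available. Lean on these libraries where they do the work, as an engineer would, in place of code of your own. Each camera call takes 0.05 s, during which the arm holds its last target. There are 200 camera calls.

## Working session

There is one attempt and no reset: what is moved stays moved. The work goes in short steps, Python scripts to look and compute and a shell command to move; the robot and the scene stay as the last step left them, time stands still between calls to the robot, and variables do not carry over. Pictures are saved under pics/ and viewed, at most 13 in all, crops included, and the job is handed in when it is done.

```bash
ls; mkdir -p pics; python3 - <<'E'
from plant import robot, eyes
import cv2
for n in("top","side"):
    im=eyes.snapshot(n); cv2.imwrite(f"pics/{n}0.png",im)
    print(n,eyes.camera_info(n))
print(robot.get_state())
E
```

```text
pics
top {'camera_matrix': array([[548.76224754,   0.        , 311.242065  ],
       [  0.        , 548.76224754, 236.93616661],
       [  0.        ,   0.        ,   1.        ]]), 'R': array([[ 0.0254669 , -0.99934334,  0.02577441],
       [-0.98232492, -0.02979935, -0.18479653],
       [ 0.18544324, -0.02061265, -0.98243876]]), 't': array([  16.08700144,  605.50150225, 1258.90817948])}
side {'camera_matrix': array([[566.36104283,   0.        , 319.15716815],
       [  0.        , 566.36104283, 245.8677657 ],
       [  0.        ,   0.        ,   1.        ]]), 'R': array([[-0.19726875, -0.98020223,  0.01698903],
       [-0.47378168,  0.08014994, -0.87698741],
       [ 0.85826334, -0.1810513 , -0.48021293]]), 't': array([ 187.03886072,  359.2236018 , 1013.87658617])}
{'time_s': 0.1, 'joints': array([-7.66689567e+01,  1.40805956e+01,  8.93160975e+01,  1.91175169e-04,
        7.67023295e+01, -9.97448101e+00]), 'joint_velocities': array([ 0.05408923, -0.10778602, -0.19308194,  0.02186743, -0.03000546,
       -0.0689468 ]), 'joint_efforts': array([ 8.52164248e-04, -4.16914022e+01, -3.15523303e+01,  6.88358070e-02,
        3.09680903e-02, -4.39906773e-05]), 'eef_pos': array([ 257.05440753, -596.44704949,  212.46737046]), 'tool_rot': array([[ 9.18408604e-01,  3.95633011e-01, -3.95339484e-04],
       [ 3.95633092e-01, -9.18407113e-01,  1.68244843e-03],
       [ 3.02549543e-04, -1.70158450e-03, -9.99998507e-01]]), 'contact_force': array([0.88893989, 0.01003425, 0.13227784]), 'torque': array([-0.01059664, -0.00849867, -0.00635952]), 'grasp_force': 0.0, 'opening': 94.21990887251938}
```

View pics/top0.png

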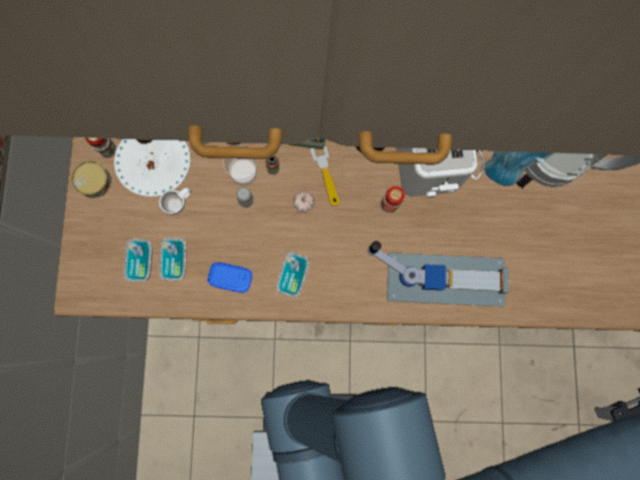

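View pics/side0.png

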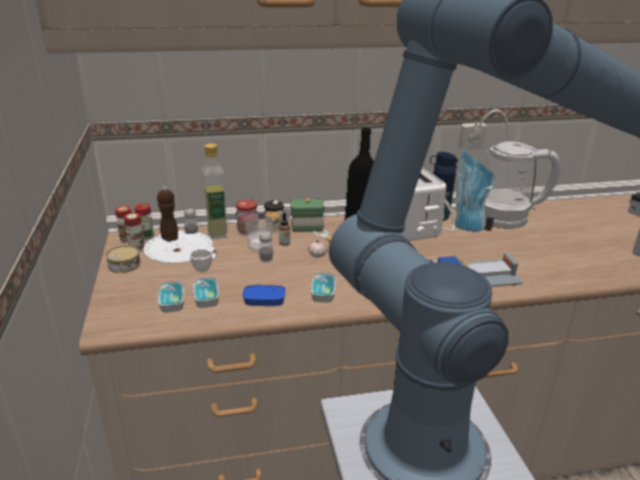

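Top view: the single tin is at (293,275), the pair at (138,260) and (172,259), and the blue decoy at (230,277). The press base spans (388..507, 255..305) with its bed near (475,280), the hub near (413,275) and the post top at (375,247). In the side view the arm hides the lever.

```bash
cat > h.py <<'E'
import numpy as np, cv2
from plant import robot, eyes
def px2w(n,uv,z):
    c=eyes.camera_info(n); uv=np.atleast_2d(np.array(uv,float))
    K,R,t=[np.array(c[k]) for k in("camera_matrix","R","t")]
    d=(R.T@np.linalg.inv(K)@np.c_[uv,np.ones(len(uv))].T).T; o=-R.T@t
    return o+d*((z-o[2])/d[:,2])[:,None]
def w2px(n,X):
    c=eyes.camera_info(n); p=(np.array(c["R"])@np.atleast_2d(X).T).T+c["t"]
    p=p@np.array(c["camera_matrix"]).T; return p[:,:2]/p[:,2:]
def blobs(n,im,lo,hi,z,amin=40,roi=None):
    m=cv2.inRange(cv2.cvtColor(im,cv2.COLOR_BGR2HSV),lo,hi)
    if roi: k=np.zeros_like(m); k[roi[1]:roi[3],roi[0]:roi[2]]=255; m&=k
    m=cv2.morphologyEx(m,cv2.MORPH_CLOSE,np.ones((9,9)))
    out=[]
    for c in cv2.findContours(m,0,cv2.CHAIN_APPROX_NONE)[0]:
        if cv2.contourArea(c)<amin: continue
        w=px2w(n,c[:,0],z)[:,:2].astype(np.float32)
        ctr,(a,b),th=cv2.minAreaRect(w)
        if a<b: a,b,th=b,a,th-90
        out.append((c[:,0].mean(0).round(),np.round(ctr,1),round(a),round(b),round((th+90)%180-90,1)))
    return out
E
python3 - <<'E'
from h import *
im=cv2.imread("pics/top0.png")
print("tins top"); [print(*b) for b in blobs("top",im,(80,80,60),(98,255,255),26,150,(60,200,360,330))]
hsv=cv2.cvtColor(im,cv2.COLOR_BGR2HSV)
for p in [(395,295),(475,280),(503,280),(445,280),(435,270),(412,275),(375,247),(430,295)]: print(p,hsv[p[1],p[0]])
print("sidetins");[print(*b) for b in blobs("side",cv2.imread("pics/side0.png"),(80,80,60),(98,255,255),26,100,(140,260,360,320))]
cv2.imwrite("pics/crop.png",cv2.resize(im[230:320,360:520],None,fx=5,fy=5,interpolation=cv2.INTER_CUBIC))
for n,p,z in [("post",(375,246),115),("hub",(413,275),63)]: print(n,px2w("top",p,z))
E
```

```text
tins top
[293. 274.] [517.8  75.5] 93 51 -14.6
[137. 260.] [541.5 450.6] 93 51 0.7
[172. 259.] [546.6 366.5] 93 51 3.9
(395, 295) [104  29 147]
(475, 280) [ 99  18 181]
(503, 280) [ 18  31 123]
(445, 280) [112 101 139]
(435, 270) [107 213 138]
(412, 275) [108  53  82]
(375, 247) [100  13  60]
(430, 295) [ 92  30 134]
sidetins
[171. 294.] [541.9 453.1] 91 46 0.8
[206. 289.] [547.8 367.7] 91 48 -0.6
[323. 285.] [518.6  78.1] 90 48 -12.5
post [[ 577.05918368 -112.16807542  115.        ]]
hub [[ 519.28226161 -209.82556305   63.        ]]
```

View pics/crop.png

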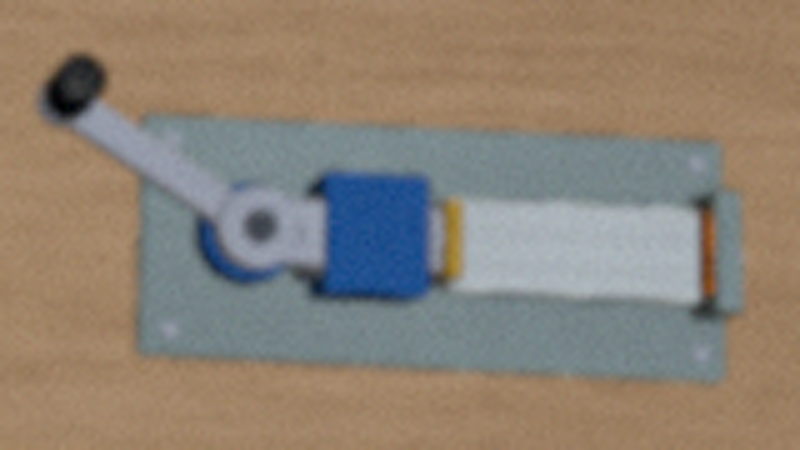

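The crop shows the die face top edge at crop x≈462, the end wall's top inner edge at x≈714, the hub centre at (261,225) and the post top at (84,76). Next I convert these to world positions.

```bash
python3 - <<'E'
from h import *
f=lambda p,z: px2w("top",(np.array(p,float)+.5)/5-.5+[360,230],z).round(1)
print("base",f([(147,115),(722,145),(722,380),(140,353)],14).tolist())
B=f([(147,115),(722,145),(722,380),(140,353)],14)
print("base centre",B.mean(0),"dir",np.degrees(np.arctan2(*( (B[1]-B[0]+B[2]-B[3])[[1,0]]))),np.linalg.norm(B[1]-B[0]),np.linalg.norm(B[3]-B[0]))
print("die face top",f([(462,203),(462,277)],50).tolist())
print("wall top inner",f([(715,193),(713,310)],53).tolist())
print("bed edges",f([(470,202),(470,292),(695,208),(695,300)],30).tolist())
P,H=f((84,75),115)[0],f((261,225),63)[0]; d=P-H
print("post",P,"hub",H,np.hypot(*d[:2]),np.degrees(np.arctan2(d[1],d[0])))
im=cv2.imread("pics/top0.png")
print("black");[print(*b) for b in blobs("top",im,(0,0,0),(180,255,75),100,15,(362,235,385,262))]
for n,p,z in[("jar",(395,193),106),("garlic",(303,201),40),("cup",(172,202),40),("shaker",(244,195),90)]: print(n,px2w("top",p,z)[0].round())
E
```

```text
base [[579.2, -161.0, 14.0], [572.6, -447.2, 14.0], [456.6, -442.5, 14.0], [462.0, -157.5, 14.0]]
base centre [ 517.6  -302.05   14.  ] dir -91.20351580930503 286.27609051403505 117.25224944537317
die face top [[535.1, -306.6, 50.0], [499.6, -305.8, 50.0]]
wall top inner [[543.1, -428.0, 53.0], [486.9, -424.8, 53.0]]
bed edges [[538.4, -316.2, 30.0], [494.5, -315.2, 30.0], [538.6, -426.6, 30.0], [493.7, -424.8, 30.0]]
post [ 580.4 -115.4  115. ] hub [ 520.2 -207.    63. ] 109.61113082164599 56.68687295361738
black
[374. 247.] [ 576.7 -112.5] 30 18 -43.8
jar [ 706. -160.  106.]
garlic [697.  55.  40.]
cup [684. 374.  40.]
shaker [694. 195.  90.]
```

```bash
cat >> h.py <<'E'
def to(x,y,z,yaw):
    s=robot.get_state(); R=s["tool_rot"]; d=R.T@(np.array([x,y,z])-s["eef_pos"])
    yw=np.degrees(np.arctan2(R[1,0],R[0,0])); tw=-((yaw-yw+180)%360-180)
    print("t",round(s["time_s"],2),"pos",s["eef_pos"].round(1),"yaw",round(yw,1),"open",round(s["opening"],1),"F",s["contact_force"].round(1),"| dp",d.round(1),"twist",round(np.radians(tw),3),"rows",round(max(np.linalg.norm(d)/41.7,abs(tw)/7.16),1))
E
python3 -c "
from h import *
to(518.2,76.8,200,-13.6)"
```

```text
t 0.1 pos [ 257.1 -596.4  212.5] yaw 23.3 open 94.2 F [0.9 0.  0.1] | dp [ 506.2 -515.    13.5] twist 0.644 rows 17.3
```

```bash
python3 -m jog '[{"grip":1,"dp":[506,-515,13],"twist":0.644},{"grip":1,"dp":[506,-515,13],"twist":0.644},{"grip":1,"dp":[506,-515,13],"twist":0.644},{"grip":1,"dp":[506,-515,13],"twist":0.644},{"grip":1,"dp":[506,-515,13],"twist":0.644},{"grip":1,"dp":[506,-515,13],"twist":0.644},{"grip":1,"dp":[506,-515,13],"twist":0.644},{"grip":1,"dp":[506,-515,13],"twist":0.644}]'; python3 -c "
from h import *
to(518.2,76.8,200,-13.6)"
```

```text
time_s: 0.77
eef_pos: [377.7, -284.1, 207.0]
tool_rot: [[0.972, -0.236, -0.0], [-0.236, -0.972, 0.0], [-0.0, -0.0, -1.0]]
contact_force: [0.5, -0.0, -0.5]
opening: 93.7
grasp_force: 0.0
t 0.77 pos [ 377.7 -284.1  207. ] yaw -13.6 open 93.7 F [ 0.5 -0.  -0.5] | dp [  51.5 -383.8    7.2] twist -0.0 rows 9.3
```

```bash
python3 -m jog '[{"grip":1,"dp":[42,-320,7],"twist":0},{"grip":1,"dp":[42,-320,7],"twist":0},{"grip":1,"dp":[42,-320,7],"twist":0},{"grip":1,"dp":[42,-320,7],"twist":0},{"grip":1,"dp":[42,-320,7],"twist":0},{"grip":1,"dp":[42,-320,7],"twist":0},{"grip":1,"dp":[42,-320,7],"twist":0},{"grip":1,"dp":[42,-320,7],"twist":0}]' >/dev/null; python3 -m jog '[{"grip":1,"dp":[0,0,0],"twist":0},{"grip":1,"dp":[0,0,0],"twist":0},{"grip":1,"dp":[0,0,0],"twist":0}]'; python3 -c "
from h import *
to(518.2,76.8,90,-13.6)"
```

```text
time_s: 1.68
eef_pos: [493.3, 14.7, 200.1]
tool_rot: [[0.972, -0.235, -0.001], [-0.235, -0.972, -0.0], [-0.001, 0.0, -1.0]]
contact_force: [-0.2, 0.4, -0.4]
opening: 94.2
grasp_force: 0.0
t 1.68 pos [493.3  14.7 200.1] yaw -13.6 open 94.2 F [-0.2  0.4 -0.4] | dp [  9.7 -66.3 110. ] twist 0.0 rows 3.1
```

```bash
python3 -m jog '[{"grip":1,"dp":[10,-66,40],"twist":0},{"grip":1,"dp":[10,-66,40],"twist":0},{"grip":1,"dp":[10,-66,80],"twist":0},{"grip":1,"dp":[10,-66,110],"twist":0},{"grip":1,"dp":[10,-66,110],"twist":0},{"grip":1,"dp":[10,-66,110],"twist":0}]' >/dev/null; python3 - <<'E'
from h import *
to(518.2,76.8,12,-13.6)
im=eyes.snapshot("side"); cv2.imwrite("pics/s1.png",cv2.resize(im[200:340,250:430],None,fx=4,fy=4))
E
```

```text
t 2.18 pos [517.6  75.6  89.4] yaw -13.7 open 94.1 F [-0.1 -0.7 -0.8] | dp [ 0.6 -1.4 77.4] twist -0.002 rows 1.9
```

View pics/s1.png

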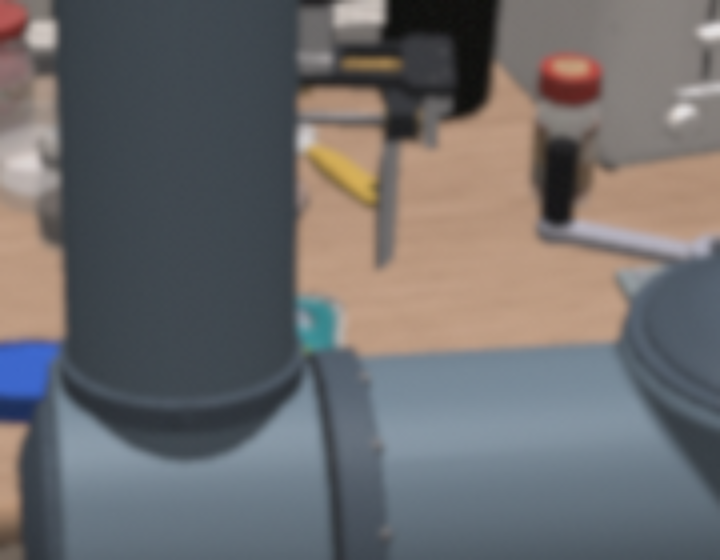

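The arm hides most of the tin in the side view. One finger is visible just to its right, and the post foot is at full-image pixel (389,255). Next I descend and grip.

```bash
python3 -m jog '[{"grip":1,"dp":[0.5,-1.5,35],"twist":0},{"grip":1,"dp":[0.5,-1.5,60],"twist":0},{"grip":1,"dp":[0.5,-1.5,77],"twist":0},{"grip":1,"dp":[0.5,-1.5,77],"twist":0},{"grip":1,"dp":[0.5,-1.5,77],"twist":0}]' ; python3 -m jog '[{"grip":0.2,"dp":[0,0,0],"twist":0},{"grip":0.2,"dp":[0,0,0],"twist":0},{"grip":0.2,"dp":[0,0,0],"twist":0},{"grip":0.2,"dp":[0,0,0],"twist":0},{"grip":0.2,"dp":[0,0,0],"twist":0},{"grip":0.2,"dp":[0,0,0],"twist":0},{"grip":0.2,"dp":[0,0,0],"twist":0}]' 20; python3 -c "
from h import *
to(517,-366.5,150,88.8); print(px2w('side',(389.5,255.5),55),px2w('side',(391.5,236),115))"
```

```text
time_s: 2.65
eef_pos: [521.2, 77.4, 15.3]
tool_rot: [[0.972, -0.236, 0.003], [-0.236, -0.972, -0.0], [0.002, -0.0, -1.0]]
contact_force: [0.4, 0.8, 0.8]
opening: 94.1
grasp_force: 0.0
time_s: 3.23
eef_pos: [520.1, 78.0, 14.0]
tool_rot: [[0.972, -0.235, 0.0], [-0.235, -0.972, -0.0], [0.001, 0.0, -1.0]]
contact_force: [-0.4, -0.7, 4.1]
opening: 59.5
grasp_force: 20.0
t 3.23 pos [520.1  78.   14. ] yaw -13.6 open 59.5 F [-0.4 -0.7  4.1] | dp [ 101.4  432.8 -135.9] twist -1.787 rows 14.3
[[ 582.51945281 -116.6100698    55.        ]] [[ 579.9705186  -116.44829449  115.        ]]
```

```bash
python3 -m jog '[{"grip":0.2,"dp":[0,0,-40],"twist":0},{"grip":0.2,"dp":[0,0,-80],"twist":0},{"grip":0.2,"dp":[0,0,-120],"twist":0},{"grip":0.2,"dp":[0,0,-156],"twist":0},{"grip":0.2,"dp":[102,433,-156],"twist":-1.787},{"grip":0.2,"dp":[102,433,-156],"twist":-1.787},{"grip":0.2,"dp":[102,433,-156],"twist":-1.787},{"grip":0.2,"dp":[102,433,-156],"twist":-1.787}]' 25 >/dev/null; python3 -m jog '[{"grip":0.2,"dp":[0,0,0],"twist":0},{"grip":0.2,"dp":[0,0,0],"twist":0},{"grip":0.2,"dp":[0,0,0],"twist":0}]'; python3 -c "
from h import *
to(516.2,-364.7,170,88.8)"
```

```text
time_s: 4.15
eef_pos: [518.9, -70.4, 168.8]
tool_rot: [[0.978, 0.207, -0.001], [0.207, -0.978, 0.001], [-0.001, -0.001, -1.0]]
contact_force: [-0.1, 0.1, -1.8]
opening: 59.5
grasp_force: 25.0
t 4.15 pos [518.9 -70.4 168.8] yaw 12.0 open 59.5 F [-0.1  0.1 -1.8] | dp [-63.6 287.3  -1.5] twist -1.341 rows 10.7
```

```bash
python3 -m jog '[{"grip":0.2,"dp":[-64,287,0],"twist":-1.341},{"grip":0.2,"dp":[-64,287,0],"twist":-1.341},{"grip":0.2,"dp":[-64,287,0],"twist":-1.341},{"grip":0.2,"dp":[-64,287,0],"twist":-1.341},{"grip":0.2,"dp":[-64,287,0],"twist":-1.341},{"grip":0.2,"dp":[-64,287,0],"twist":-1.341},{"grip":0.2,"dp":[-64,287,0],"twist":-1.341},{"grip":0.2,"dp":[-64,287,0],"twist":-1.341}]' >/dev/null; python3 -m jog '[{"grip":0.2,"dp":[0,0,0],"twist":-0.341},{"grip":0.2,"dp":[0,0,0],"twist":-0.341},{"grip":0.2,"dp":[0,0,0],"twist":-0.341},{"grip":0.2,"dp":[0,0,0],"twist":-0.341},{"grip":0.2,"dp":[0,0,0],"twist":-0.341}]'; python3 -c "
from h import *
to(516.2,-364.7,80,88.8)"
```

```text
time_s: 5.23
eef_pos: [517.3, -363.5, 169.0]
tool_rot: [[0.051, 0.999, -0.001], [0.999, -0.051, 0.001], [0.001, -0.001, -1.0]]
contact_force: [0.3, 0.1, -2.0]
opening: 59.5
grasp_force: 25.0
t 5.23 pos [ 517.3 -363.5  169. ] yaw 87.1 open 59.5 F [ 0.3  0.1 -2. ] | dp [-1.3 -1.  89. ] twist -0.03 rows 2.1
```

```bash
python3 -m jog '[{"grip":0.2,"dp":[-1,-1,30],"twist":-0.03},{"grip":0.2,"dp":[-1,-1,60],"twist":-0.03},{"grip":0.2,"dp":[-1,-1,89],"twist":-0.03},{"grip":0.2,"dp":[-1,-1,89],"twist":-0.03},{"grip":0.2,"dp":[-1,-1,89],"twist":-0.03},{"grip":0.2,"dp":[-1,-1,89],"twist":-0.03}]' >/dev/null; python3 - <<'E'
from h import *
to(516.2,-364.7,44,88.8)
im=eyes.snapshot("top"); cv2.imwrite("pics/t2.png",cv2.resize(im[220:320,370:530],None,fx=5,fy=5))
im=eyes.snapshot("side"); cv2.imwrite("pics/s2.png",cv2.resize(im[200:320,370:570],None,fx=4,fy=4))
E
```

```text
t 5.73 pos [ 516.7 -366.4   82.3] yaw 88.9 open 59.3 F [-0.2 -0.2 -1.4] | dp [ 1.8 -0.6 38.2] twist 0.001 rows 0.9
```

View pics/t2.png

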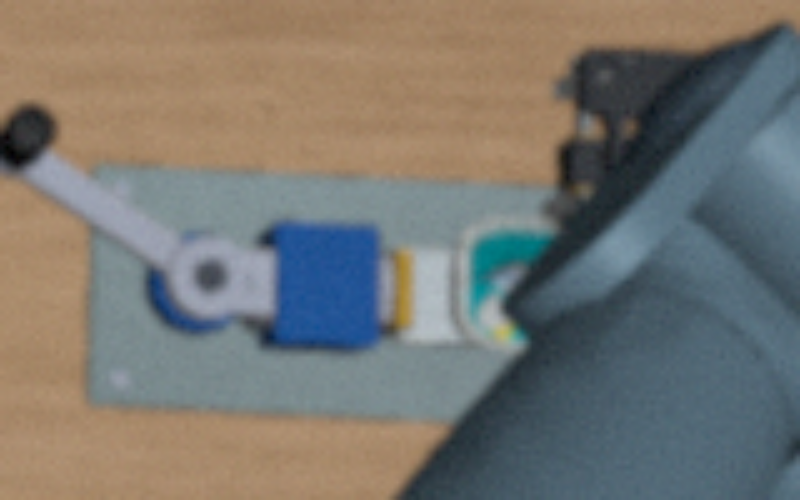

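View pics/s2.png

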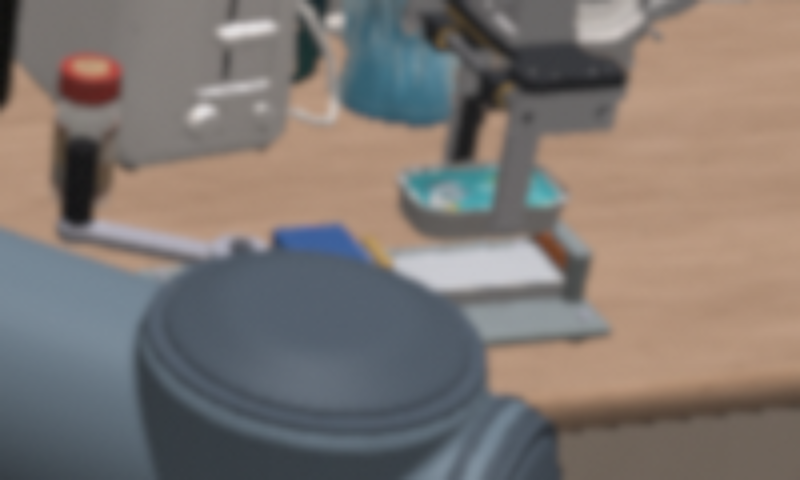

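Top crop: the tin's die-side end is at crop x≈458 and its far long edge at y≈215. In the side crop the tin hangs level above the bed, with rim ends at about (400,180) and (567,196).

```bash
python3 - <<'E'
from h import *
f=lambda p: px2w("top",(np.array(p,float)+.5)/5-.5+[370,220],94).round(1)[0]
g=lambda p: px2w("side",(np.array(p,float)+.5)/4-.5+[370,200],94).round(1)[0]
print(f((457,280)),f((510,215)), g((400,180)),g((567,196)))
to(516.2,-364.7,44,88.8)
E
```

```text
[ 517.2 -314.8   94. ] [ 548.3 -340.4   94. ] [ 537.2 -318.8   94. ] [ 498.4 -417.6   94. ]
t 5.83 pos [ 517.1 -367.1   83.3] yaw 88.9 open 59.2 F [-0.   0.1 -0.9] | dp [ 2.6 -1.1 39.3] twist 0.001 rows 0.9
```

```bash
python3 -m jog '[{"grip":0.2,"dp":[2,-1,0],"twist":0},{"grip":0.2,"dp":[2,-1,12],"twist":0},{"grip":0.2,"dp":[2,-1,22],"twist":0},{"grip":0.2,"dp":[2,-1,30],"twist":0},{"grip":0.2,"dp":[2,-1,36],"twist":0},{"grip":0.2,"dp":[2,-1,38],"twist":0},{"grip":0.2,"dp":[2,-1,38],"twist":0},{"grip":0.2,"dp":[2,-1,38],"twist":0}]'; python3 -c "
from h import *
to(516.2,-365,44,88.8)"
```

```text
time_s: 6.5
eef_pos: [514.3, -363.9, 42.9]
tool_rot: [[0.02, 1.0, -0.002], [1.0, -0.02, 0.001], [0.001, -0.002, -1.0]]
contact_force: [-3.8, 2.3, 7.2]
opening: 59.4
grasp_force: 25.0
t 6.5 pos [ 514.3 -363.9   42.9] yaw 88.9 open 59.4 F [-3.8  2.3  7.2] | dp [-1.   1.9 -1.1] twist 0.001 rows 0.1
```

```bash
python3 -m jog '[{"grip":0.2,"dp":[-1,2,-1.5],"twist":0},{"grip":0.2,"dp":[-1,2,-1],"twist":0},{"grip":0.4,"dp":[-1,2,-1],"twist":0},{"grip":0.6,"dp":[-1,2,-1],"twist":0},{"grip":0.8,"dp":[-1,2,-1],"twist":0},{"grip":0.8,"dp":[-1,2,-1],"twist":0},{"grip":0.8,"dp":[-1,2,-1],"twist":0},{"grip":0.8,"dp":[-1,2,-1],"twist":0}]'; python3 -m jog '[{"grip":0.8,"dp":[0,0,-30],"twist":0},{"grip":0.8,"dp":[0,0,-60],"twist":0},{"grip":0.8,"dp":[0,0,-100],"twist":0},{"grip":0.8,"dp":[0,0,-110],"twist":0},{"grip":0.1,"dp":[150,0,-110],"twist":0},{"grip":0.1,"dp":[150,0,-110],"twist":0},{"grip":0.1,"dp":[150,0,-110],"twist":0},{"grip":0.1,"dp":[150,0,-110],"twist":0}]' ; python3 -c "
from h import *
to(580,-115.6,150,56.7)"
```

```text
time_s: 7.17
eef_pos: [516.7, -365.1, 43.5]
tool_rot: [[0.02, 1.0, 0.0], [1.0, -0.02, -0.0], [-0.0, 0.0, -1.0]]
contact_force: [-0.8, 0.3, 0.4]
opening: 84.4
grasp_force: 0.0
time_s: 7.83
eef_pos: [519.1, -211.8, 152.9]
tool_rot: [[0.018, 1.0, -0.0], [1.0, -0.018, 0.001], [0.001, -0.001, -1.0]]
contact_force: [0.2, 0.4, -0.1]
opening: 61.3
grasp_force: 0.0
t 7.83 pos [ 519.1 -211.8  152.9] yaw 88.9 open 61.3 F [ 0.2  0.4 -0.1] | dp [97.3 59.2  3. ] twist 0.563 rows 4.5
```

```bash
python3 -m jog '[{"grip":0.1,"dp":[97,59,0],"twist":0.563},{"grip":0.1,"dp":[97,59,0],"twist":0.563},{"grip":0.1,"dp":[97,59,0],"twist":0.563},{"grip":0.1,"dp":[97,59,0],"twist":0.563},{"grip":0.1,"dp":[97,59,0],"twist":0.563},{"grip":0.1,"dp":[97,59,0],"twist":0.563},{"grip":0.1,"dp":[97,59,0],"twist":0.563}]' >/dev/null ; python3 - <<'E'
from h import *
to(580.5,-115.8,76,56.7)
im=eyes.snapshot("top")
[print(*b) for b in blobs("top",im,(80,80,60),(98,255,255),56,50,(440,250,520,310))]
cv2.imwrite("pics/t3.png",cv2.resize(im[220:320,360:520],None,fx=5,fy=5))
E
```

```text
t 8.42 pos [ 580.4 -119.1  153.1] yaw 56.8 open 51.3 F [ 0.7 -0.1  0.9] | dp [ 2.9 -1.7 77.1] twist 0.001 rows 1.9
[477. 279.] [ 514.9 -364.3] 91 51 87.6
```

View pics/t3.png

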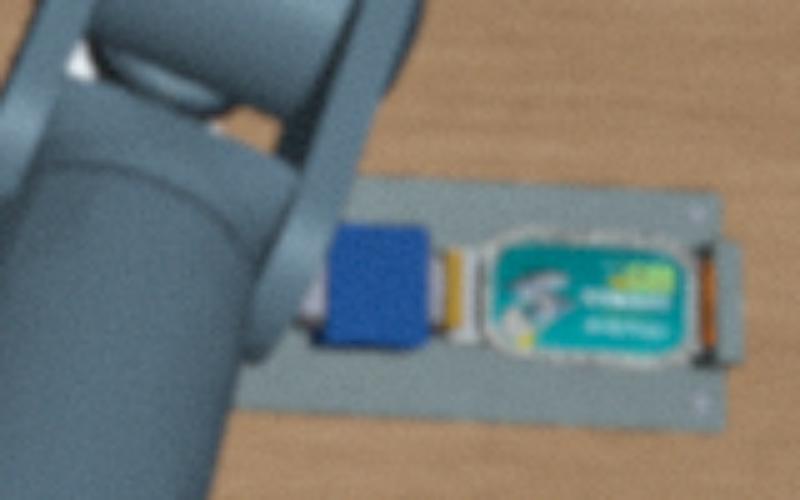

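The tin lies squarely on the bed between die and wall, measured at (514.9, -364.3) and 87.6°. Next I go down round the post and grip it.

```bash
python3 -m jog '[{"grip":0.1,"dp":[1.5,-1,0],"twist":0},{"grip":0.1,"dp":[1.5,-1,20],"twist":0},{"grip":0.1,"dp":[1.5,-1,40],"twist":0},{"grip":0.1,"dp":[1.5,-1,60],"twist":0},{"grip":0.1,"dp":[1.5,-1,77],"twist":0},{"grip":0.1,"dp":[1.5,-1,77],"twist":0},{"grip":0.1,"dp":[1.5,-1,77],"twist":0}]' ; python3 -m jog '[{"grip":-0.6,"dp":[0,0,0],"twist":0},{"grip":-0.6,"dp":[0,0,0],"twist":0},{"grip":-0.6,"dp":[0,0,0],"twist":0},{"grip":-0.6,"dp":[0,0,0],"twist":0},{"grip":-0.6,"dp":[0,0,0],"twist":0},{"grip":-0.6,"dp":[0,0,0],"twist":0}]' 20;  python3 -c "
from h import *
to(580.5,-115.8,76,56.7)"
```

```text
time_s: 9.05
eef_pos: [579.7, -117.5, 75.8]
tool_rot: [[0.55, 0.835, -0.002], [0.835, -0.55, 0.001], [-0.0, -0.002, -1.0]]
contact_force: [-0.2, -0.4, -0.7]
opening: 51.7
grasp_force: 0.0
time_s: 9.55
eef_pos: [579.4, -116.6, 77.2]
tool_rot: [[0.55, 0.835, -0.003], [0.835, -0.55, 0.002], [-0.0, -0.004, -1.0]]
contact_force: [-7.7, 3.8, 7.3]
opening: 23.9
grasp_force: 20.0
t 9.55 pos [ 579.4 -116.6   77.2] yaw 56.6 open 23.9 F [-7.7  3.8  7.3] | dp [1.2 0.5 1.2] twist -0.001 rows 0.0
```

```bash
python3 -m jog '[{"grip":-0.6,"dp":[-0.5,-11,0],"twist":-0.1},{"grip":-0.6,"dp":[-2.2,-21.9,0],"twist":-0.2},{"grip":-0.6,"dp":[-4.9,-32.5,0],"twist":-0.3},{"grip":-0.6,"dp":[-8.7,-42.8,0],"twist":-0.4},{"grip":-0.6,"dp":[-13.5,-52.7,0],"twist":-0.5},{"grip":-0.6,"dp":[-13.5,-52.7,0],"twist":-0.5},{"grip":-0.6,"dp":[-13.5,-52.7,0],"twist":-0.5}]' 30;  python3 -c "
from h import *
s=robot.get_state(); d=s['eef_pos'][:2]-[520.2,-207]; print(np.hypot(*d),np.degrees(np.arctan2(d[1],d[0])))
to(580.5,-115.8,76,56.7)"
```

```text
time_s: 10.13
eef_pos: [530.4, -100.1, 77.3]
tool_rot: [[0.083, 0.997, 0.005], [0.997, -0.083, -0.001], [-0.001, 0.005, -1.0]]
contact_force: [7.4, -0.3, -3.8]
opening: 23.6
grasp_force: 30.0
107.43265007862331 84.52868395464844
t 10.13 pos [ 530.4 -100.1   77.3] yaw 85.2 open 23.6 F [ 7.4 -0.3 -3.8] | dp [-11.5  51.2   1.5] twist 0.498 rows 4.0
```

```bash
python3 -m jog '[{"grip":-0.6,"dp":[-0.5,-11,0],"twist":-0.1},{"grip":-0.6,"dp":[-2.2,-21.9,0],"twist":-0.2},{"grip":-0.6,"dp":[-4.9,-32.5,0],"twist":-0.3},{"grip":-0.6,"dp":[-8.7,-42.8,0],"twist":-0.4},{"grip":-0.6,"dp":[-12,-50,0],"twist":-0.47},{"grip":-0.6,"dp":[-12,-50,0],"twist":-0.47},{"grip":-0.6,"dp":[-12,-50,0],"twist":-0.47}]' 40;  python3 - <<'E'
from h import *
s=robot.get_state(); d=s['eef_pos'][:2]-[520.2,-207]; print(np.hypot(*d),np.degrees(np.arctan2(d[1],d[0])))
to(580.5,-115.8,76,56.7)
im=eyes.snapshot("top")
[print(*b) for b in blobs("top",im,(80,80,60),(98,255,255),56,50,(440,250,520,310))]
E
```

```text
time_s: 10.72
eef_pos: [481.0, -107.9, 77.3]
tool_rot: [[-0.377, 0.926, 0.008], [0.926, 0.377, -0.001], [-0.004, 0.007, -1.0]]
contact_force: [14.5, 0.6, -8.9]
opening: 23.6
grasp_force: 40.0
106.62888215148917 111.59107056527867
t 10.72 pos [ 481.  -107.9   77.3] yaw 112.1 open 23.6 F [14.5  0.6 -8.9] | dp [-44.8  89.2   2.1] twist 0.967 rows 7.7
[482. 279.] [ 515.6 -376.4] 91 51 88.0
```

```bash
python3 -m jog '[{"grip":-0.6,"dp":[0,-3,0],"twist":-0.03},{"grip":-0.6,"dp":[0,-6,0],"twist":-0.05},{"grip":-0.6,"dp":[-0.3,-8,0],"twist":-0.06},{"grip":-0.6,"dp":[-0.3,-8,0],"twist":-0.06},{"grip":-0.6,"dp":[-0.3,-8,0],"twist":-0.06},{"grip":-0.6,"dp":[-0.3,-8,0],"twist":-0.06}]';  python3 - <<'E'
from h import *
s=robot.get_state(); d=s['eef_pos'][:2]-[520.2,-207]; print(np.hypot(*d),np.degrees(np.arctan2(d[1],d[0])))
to(580.5,-115.8,76,56.7)
im=eyes.snapshot("top")
[print(*b) for b in blobs("top",im,(80,80,60),(98,255,255),56,50,(440,250,520,310))]
E
```

```text
time_s: 11.27
eef_pos: [477.1, -109.7, 77.4]
tool_rot: [[-0.429, 0.903, 0.017], [0.903, 0.429, 0.001], [-0.006, 0.016, -1.0]]
contact_force: [30.0, 8.5, -19.1]
opening: 23.4
grasp_force: 40.1
106.39200756155725 113.9170185462035
t 11.27 pos [ 477.1 -109.7   77.4] yaw 115.4 open 23.4 F [ 30.    8.5 -19.1] | dp [-49.9  90.8   3.1] twist 1.025 rows 8.2
[482. 279.] [ 516.6 -376.4] 93 50 -88.4
```

The lever is at its stop: the force rose to about 30 N after 57° of travel, and the tin has moved up against the wall. Next I lead the lever back.

```bash
python3 -m jog '[{"grip":-0.6,"dp":[-0.5,11,0],"twist":0.1},{"grip":-0.6,"dp":[-2.2,21.9,0],"twist":0.2},{"grip":-0.6,"dp":[-4.9,32.5,0],"twist":0.3},{"grip":-0.6,"dp":[-8.7,42.8,0],"twist":0.4},{"grip":-0.6,"dp":[-13.5,52.7,0],"twist":0.5},{"grip":-0.6,"dp":[-13.5,52.7,0],"twist":0.5},{"grip":-0.6,"dp":[-13.5,52.7,0],"twist":0.5}]' 20;  python3 - <<'E'
from h import *
s=robot.get_state(); d=s['eef_pos'][:2]-[520.2,-207]; print(np.hypot(*d),np.degrees(np.arctan2(d[1],d[0])))
to(579.6,-116.3,77,56.7)
E
```

```text
time_s: 11.9
eef_pos: [527.3, -99.5, 77.7]
tool_rot: [[0.054, 0.999, 0.006], [0.999, -0.054, 0.001], [0.001, 0.006, -1.0]]
contact_force: [8.7, 5.3, -1.4]
opening: 23.7
grasp_force: 20.0
107.72696491533878 86.21860302329489
t 11.9 pos [527.3 -99.5  77.7] yaw 86.9 open 23.7 F [ 8.7  5.3 -1.4] | dp [-14.   53.1   1. ] twist 0.528 rows 4.2
```

```bash
python3 -m jog '[{"grip":-0.6,"dp":[-0.5,11,0],"twist":0.1},{"grip":-0.6,"dp":[-2.2,21.9,0],"twist":0.2},{"grip":-0.6,"dp":[-4.9,32.5,0],"twist":0.3},{"grip":-0.6,"dp":[-8.7,42.8,0],"twist":0.4},{"grip":-0.6,"dp":[-13,51,0],"twist":0.5},{"grip":-0.6,"dp":[-14,53,0],"twist":0.52},{"grip":-0.6,"dp":[-14,53,0],"twist":0.52},{"grip":-0.6,"dp":[-14,53,0],"twist":0.52}]' ;  python3 -m jog '[{"grip":0.1,"dp":[0,0,0],"twist":0},{"grip":0.1,"dp":[0,0,0],"twist":0},{"grip":0.1,"dp":[0,0,0],"twist":0},{"grip":0.1,"dp":[0,0,0],"twist":0},{"grip":0.1,"dp":[0,0,0],"twist":0}]';python3 -m jog '[{"grip":0.1,"dp":[0,0,-30],"twist":0},{"grip":0.1,"dp":[0,0,-60],"twist":0},{"grip":0.1,"dp":[0,0,-80],"twist":0},{"grip":0.1,"dp":[0,0,-80],"twist":0},{"grip":0.1,"dp":[0,0,-80],"twist":0}]'; python3 - <<'E'
from h import *
im=eyes.snapshot("top")
[print(*b) for b in blobs("top",im,(80,80,60),(98,255,255),56,50,(440,250,520,310))]
im=eyes.snapshot("side"); cv2.imwrite("pics/s3.png",cv2.resize(im[200:320,370:570],None,fx=4,fy=4))
to(516,-376,150,88.4)
E
```

```text
time_s: 12.57
eef_pos: [579.3, -116.2, 77.8]
tool_rot: [[0.542, 0.84, 0.007], [0.84, -0.542, 0.001], [0.004, 0.005, -1.0]]
contact_force: [8.1, 5.0, -1.4]
opening: 23.8
grasp_force: 20.0
time_s: 12.98
eef_pos: [576.2, -117.1, 76.4]
tool_rot: [[0.542, 0.84, -0.0], [0.84, -0.542, 0.0], [-0.0, -0.0, -1.0]]
contact_force: [-0.1, -0.3, -0.6]
opening: 50.7
grasp_force: 0.0
time_s: 13.4
eef_pos: [577.1, -117.4, 157.5]
tool_rot: [[0.542, 0.84, 0.002], [0.84, -0.542, -0.001], [0.0, 0.002, -1.0]]
contact_force: [-0.8, -0.5, -0.6]
opening: 51.6
grasp_force: 0.0
[482. 279.] [ 516.6 -376.4] 93 50 -88.4
t 13.5 pos [ 575.5 -116.7  154.8] yaw 57.2 open 51.7 F [ 0.2 -0.3 -0.5] | dp [-250.2   90.6    4.7] twist -0.545 rows 6.4
```

View pics/s3.png

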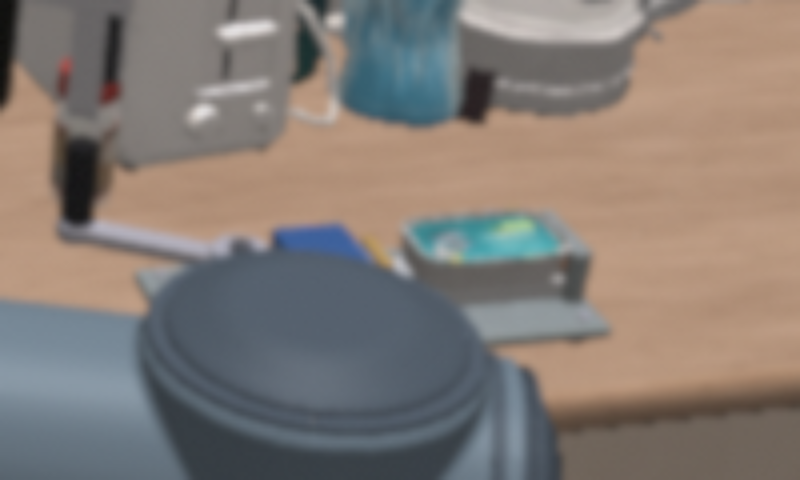

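The post is back at its rest position, at crop (80,185) as before. The tin lies flat against the wall. Next I fetch it.

```bash
python3 -m jog '[{"grip":0.8,"dp":[-250,91,5],"twist":-0.55},{"grip":0.8,"dp":[-250,91,5],"twist":-0.55},{"grip":0.8,"dp":[-250,91,5],"twist":-0.55},{"grip":0.8,"dp":[-250,91,5],"twist":-0.55},{"grip":0.8,"dp":[-250,91,5],"twist":-0.55},{"grip":0.8,"dp":[-250,91,5],"twist":-0.55},{"grip":0.8,"dp":[-250,91,5],"twist":-0.55},{"grip":0.8,"dp":[-250,91,5],"twist":-0.55}]' >/dev/null; python3 -m jog '[{"grip":0.8,"dp":[0,0,30],"twist":0},{"grip":0.8,"dp":[0,0,60],"twist":0},{"grip":0.8,"dp":[0,0,70],"twist":0},{"grip":0.8,"dp":[0,0,70],"twist":0},{"grip":0.8,"dp":[0,0,70],"twist":0}]'; python3 - <<'E'
from h import *
to(516,-376,43,89)
E
```

```text
time_s: 14.58
eef_pos: [517.3, -375.3, 80.7]
tool_rot: [[0.022, 1.0, -0.001], [1.0, -0.022, 0.002], [0.002, -0.002, -1.0]]
contact_force: [0.1, -0.5, 0.2]
opening: 84.9
grasp_force: 0.0
t 14.58 pos [ 517.3 -375.3   80.7] yaw 88.7 open 84.9 F [ 0.1 -0.5  0.2] | dp [-0.8 -1.3 37.7] twist -0.004 rows 0.9
```

```bash
python3 -m jog '[{"grip":0.8,"dp":[0,-1,20],"twist":0},{"grip":0.8,"dp":[0,-1,37],"twist":0},{"grip":0.8,"dp":[0,-1,37],"twist":0},{"grip":0.2,"dp":[0,-1,37],"twist":0},{"grip":0.2,"dp":[0,-1,37],"twist":0},{"grip":0.2,"dp":[0,-1,37],"twist":0},{"grip":0.2,"dp":[0,-1,37],"twist":0},{"grip":0.2,"dp":[0,-1,37],"twist":0}]' 25; python3 -m jog '[{"grip":0.2,"dp":[0,0,0],"twist":0},{"grip":0.2,"dp":[0,0,0],"twist":0}]' ; python3 - <<'E'
from h import *
to(544.5,408.3,170,2)
E
```

```text
time_s: 15.25
eef_pos: [517.3, -377.1, 46.1]
tool_rot: [[0.023, 1.0, 0.002], [1.0, -0.023, -0.002], [-0.002, 0.002, -1.0]]
contact_force: [-0.2, 0.6, 3.3]
opening: 59.2
grasp_force: 25.0
time_s: 15.42
eef_pos: [517.3, -377.1, 46.1]
tool_rot: [[0.023, 1.0, 0.002], [1.0, -0.023, -0.002], [-0.001, 0.002, -1.0]]
contact_force: [-0.5, 0.8, 6.0]
opening: 59.6
grasp_force: 25.0
t 15.42 pos [ 517.3 -377.1   46.1] yaw 88.7 open 59.6 F [-0.5  0.8  6. ] | dp [ 785.6    9.6 -125.1] twist 1.513 rows 19.1
```

```bash
python3 -m jog '[{"grip":0.2,"dp":[0,0,-30],"twist":0},{"grip":0.2,"dp":[0,0,-65],"twist":0},{"grip":0.2,"dp":[0,0,-105],"twist":0},{"grip":0.2,"dp":[0,0,-125],"twist":0},{"grip":0.2,"dp":[150,0,-125],"twist":0},{"grip":0.2,"dp":[150,0,-125],"twist":0},{"grip":0.2,"dp":[150,0,-125],"twist":0},{"grip":0.2,"dp":[150,0,-125],"twist":0}]' >/dev/null; python3 -m jog '[{"grip":0.2,"dp":[310,0,0],"twist":0.8},{"grip":0.2,"dp":[310,0,0],"twist":0.8},{"grip":0.2,"dp":[310,0,0],"twist":0.8},{"grip":0.2,"dp":[310,0,0],"twist":0.8},{"grip":0.2,"dp":[310,0,0],"twist":0.8},{"grip":0.2,"dp":[310,0,0],"twist":0.8},{"grip":0.2,"dp":[310,0,0],"twist":0.8},{"grip":0.2,"dp":[310,0,0],"twist":0.8}]'; python3 -m jog '[{"grip":0.2,"dp":[0,0,0],"twist":0},{"grip":0.2,"dp":[0,0,0],"twist":0},{"grip":0.2,"dp":[0,0,0],"twist":0}]'; python3 - <<'E'
from h import *
to(544.5,408.3,170,2)
E
```

```text
time_s: 16.75
eef_pos: [526.1, 85.6, 169.0]
tool_rot: [[0.735, 0.678, -0.001], [0.678, -0.735, 0.0], [-0.0, -0.001, -1.0]]
contact_force: [1.4, 1.0, -1.7]
opening: 59.4
grasp_force: 25.0
time_s: 17.0
eef_pos: [526.6, 83.2, 169.0]
tool_rot: [[0.733, 0.681, -0.001], [0.681, -0.733, -0.0], [-0.001, -0.0, -1.0]]
contact_force: [-0.0, 0.0, -2.2]
opening: 59.5
grasp_force: 25.0
t 17.0 pos [526.6  83.2 169. ] yaw 42.9 open 59.5 F [-0.   0.  -2.2] | dp [ 234.4 -226.    -1.2] twist 0.714 rows 7.8
```

```bash
python3 -m jog '[{"grip":0.2,"dp":[222,-213,0],"twist":0.714},{"grip":0.2,"dp":[222,-213,0],"twist":0.714},{"grip":0.2,"dp":[222,-213,0],"twist":0.714},{"grip":0.2,"dp":[222,-213,0],"twist":0.714},{"grip":0.2,"dp":[222,-213,0],"twist":0.714},{"grip":0.2,"dp":[222,-213,0],"twist":0.714},{"grip":0.2,"dp":[222,-213,0],"twist":0.714},{"grip":0.2,"dp":[222,-213,0],"twist":0.714}]' >/dev/null; python3 -m jog '[{"grip":0.2,"dp":[0,0,0],"twist":0},{"grip":0.2,"dp":[0,0,40],"twist":0},{"grip":0.2,"dp":[0,0,70],"twist":0},{"grip":0.2,"dp":[0,0,70],"twist":0},{"grip":0.2,"dp":[0,0,70],"twist":0},{"grip":0.2,"dp":[0,0,70],"twist":0}]'; python3 - <<'E'
from h import *
to(544.5,408.3,42,2)
im=eyes.snapshot("top"); cv2.imwrite("pics/t4.png",cv2.resize(im[210:310,110:270],None,fx=5,fy=5))
im=eyes.snapshot("side"); cv2.imwrite("pics/s4.png",cv2.resize(im[220:340,130:330],None,fx=4,fy=4))
[print(*b) for b in blobs("side",im,(80,80,60),(98,255,255),26,60,(130,230,360,330))]
E
```

```text
time_s: 18.17
eef_pos: [546.4, 389.8, 101.2]
tool_rot: [[0.999, 0.032, 0.002], [0.032, -0.999, 0.001], [0.002, -0.001, -1.0]]
contact_force: [0.4, -0.0, -0.6]
opening: 59.4
grasp_force: 25.0
t 18.17 pos [546.4 389.8 101.2] yaw 1.9 open 59.4 F [ 0.4 -0.  -0.6] | dp [ -1.4 -18.5  59.2] twist -0.003 rows 1.5
[171. 294.] [542.2 453.1] 91 46 0.8
[206. 289.] [547.9 368.4] 91 47 -0.6
[194. 260.] [698.1 397. ] 101 55 3.3
```

View pics/t4.png

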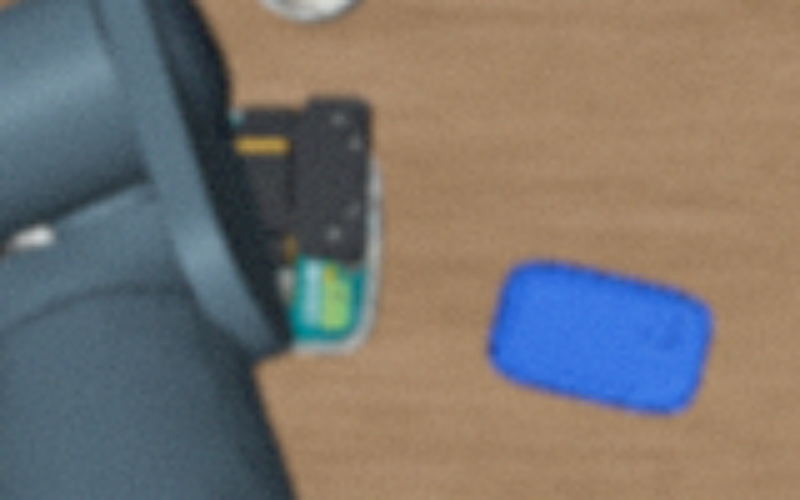

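View pics/s4.png

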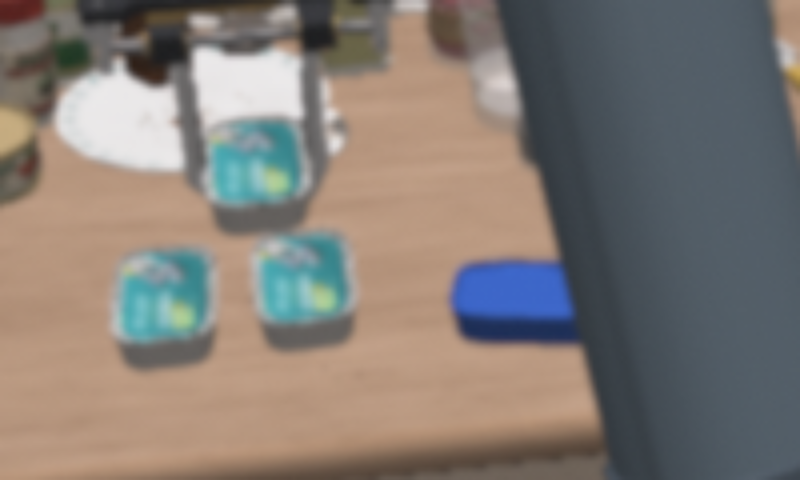

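The top view is mostly hidden by the arm. In the side crop the tin hangs level at about (256,165), behind the untouched pair at (165,300) and (303,283). I'll set the held tin's position relative to the pair from this same side view.

```bash
python3 - <<'E'
from h import *
im=eyes.snapshot("side")
H=blobs("side",im,(80,80,60),(98,255,255),111,60,(175,245,220,276)); P=blobs("side",im,(80,80,60),(98,255,255),26,60,(130,275,240,330))
print(H,P)
s=robot.get_state(); mid=(P[0][1]+P[1][1])/2
off=H[0][1]-s["eef_pos"][:2]; print("tin-TCP",off,"mid",mid)
to(*(mid-off),43,2)
E
```

```text
[(array([193., 260.]), array([548.6, 390.4]), 90, 49, 0.5)] [(array([171., 294.]), array([542.2, 453.1]), 91, 46, 0.8), (array([205., 289.]), array([547.8, 367.6]), 91, 48, -0.6)]
tin-TCP [ 2.02073662 -0.44303989] mid [545.   410.35]
t 18.32 pos [546.6 390.8 102.4] yaw 1.9 open 59.8 F [ 0.8 -0.3 -1.4] | dp [ -3.2 -20.   59.4] twist -0.002 rows 1.5
```

```bash
python3 -m jog '[{"grip":0.2,"dp":[-3,-19,0],"twist":0},{"grip":0.2,"dp":[-3,-19,15],"twist":0},{"grip":0.2,"dp":[-3,-19,30],"twist":0},{"grip":0.2,"dp":[-3,-19,42],"twist":0},{"grip":0.2,"dp":[-3,-19,50],"twist":0},{"grip":0.2,"dp":[-3,-19,54],"twist":0},{"grip":0.2,"dp":[-3,-19,54],"twist":0},{"grip":0.2,"dp":[-3,-19,54],"twist":0}]'; python3 -c "
from h import *
to(543.8,409.5,43,2)"
```

```text
time_s: 18.98
eef_pos: [541.2, 409.2, 45.2]
tool_rot: [[0.999, 0.034, -0.0], [0.034, -0.999, -0.0], [-0.0, 0.0, -1.0]]
contact_force: [0.2, 0.3, -1.3]
opening: 59.7
grasp_force: 25.0
t 18.98 pos [541.2 409.2  45.2] yaw 1.9 open 59.7 F [ 0.2  0.3 -1.3] | dp [ 2.6 -0.2  2.2] twist -0.001 rows 0.1
```

```bash
python3 -m jog '[{"grip":0.2,"dp":[2,0,0],"twist":0},{"grip":0.2,"dp":[2,0,1],"twist":0},{"grip":0.2,"dp":[2,0,2],"twist":0},{"grip":0.2,"dp":[2,0,2.5],"twist":0},{"grip":0.2,"dp":[2,0,2.5],"twist":0},{"grip":0.2,"dp":[2,0,2.5],"twist":0}]'
```

```text
time_s: 19.48
eef_pos: [543.0, 409.6, 43.0]
tool_rot: [[0.999, 0.034, 0.0], [0.034, -0.999, 0.0], [0.0, -0.0, -1.0]]
contact_force: [0.5, 1.1, -1.4]
opening: 59.5
grasp_force: 25.0
```

```bash
python3 -m jog '[{"grip":0.2,"dp":[0,0,0.7],"twist":0},{"grip":0.2,"dp":[0,0,1.4],"twist":0},{"grip":0.2,"dp":[0,0,1.4],"twist":0},{"grip":0.2,"dp":[0,0,1.4],"twist":0}]'
```

```text
time_s: 19.82
eef_pos: [543.1, 409.6, 41.6]
tool_rot: [[0.999, 0.034, 0.0], [0.034, -0.999, 0.0], [0.0, -0.0, -1.0]]
contact_force: [-1.2, 0.4, -0.7]
opening: 59.1
grasp_force: 25.0
```

Starting to touch; a little more, then release slowly.

```bash
python3 -m jog '[{"grip":0.2,"dp":[0,0,0.6],"twist":0},{"grip":0.2,"dp":[0,0,1],"twist":0},{"grip":0.2,"dp":[0,0,1],"twist":0},{"grip":0.2,"dp":[0,0,1],"twist":0}]'
```

```text
time_s: 20.15
eef_pos: [543.2, 409.7, 41.6]
tool_rot: [[0.999, 0.034, 0.0], [0.034, -0.999, -0.0], [0.0, 0.0, -1.0]]
contact_force: [-2.1, -1.5, 5.7]
opening: 59.5
grasp_force: 25.0
```

```bash
python3 -m jog '[{"grip":0.35,"dp":[0,0,-0.5],"twist":0},{"grip":0.5,"dp":[0,0,-0.5],"twist":0},{"grip":0.7,"dp":[0,0,-0.5],"twist":0},{"grip":0.7,"dp":[0,0,-0.5],"twist":0},{"grip":0.7,"dp":[0,0,-0.5],"twist":0},{"grip":0.7,"dp":[0,0,-0.5],"twist":0}]'; python3 -m jog '[{"grip":0.7,"dp":[0,0,-15],"twist":0},{"grip":0.7,"dp":[0,0,-40],"twist":0},{"grip":0.7,"dp":[0,0,-80],"twist":0},{"grip":0.7,"dp":[0,0,-120],"twist":0},{"grip":0.7,"dp":[0,200,-140],"twist":0},{"grip":0.7,"dp":[0,200,-140],"twist":0},{"grip":0.7,"dp":[0,200,-140],"twist":0},{"grip":0.7,"dp":[0,200,-140],"twist":0}]'; python3 -m jog '[{"grip":0.7,"dp":[0,80,0],"twist":0},{"grip":0.7,"dp":[0,80,0],"twist":0},{"grip":0.7,"dp":[0,80,0],"twist":0},{"grip":0.7,"dp":[0,80,0],"twist":0}]' >/dev/null; python3 - <<'E'
from h import *
im=eyes.snapshot("top"); cv2.imwrite("pics/t5.png",cv2.resize(im[210:310,100:260],None,fx=5,fy=5))
[print(*b) for b in blobs("top",im,(80,80,60),(98,255,255),52,30,(100,230,200,300))]
im=eyes.snapshot("side"); m=im[220:340,130:330]
[print(*b) for b in blobs("side",im,(80,80,60),(98,255,255),52,30,(130,250,240,320))]
cv2.imwrite("pics/s5.png",cv2.resize(m,None,fx=4,fy=4))
E
```

```text
time_s: 20.65
eef_pos: [543.1, 409.5, 40.9]
tool_rot: [[0.999, 0.034, -0.0], [0.034, -0.999, -0.0], [-0.0, 0.0, -1.0]]
contact_force: [-0.0, -0.3, -0.6]
opening: 80.3
grasp_force: 0.0
time_s: 21.32
eef_pos: [548.7, 242.5, 179.5]
tool_rot: [[0.999, 0.035, 0.002], [0.035, -0.999, 0.0], [0.002, -0.0, -1.0]]
contact_force: [0.4, -0.5, -0.2]
opening: 79.7
grasp_force: 0.0
[154. 259.] [540.4 402.1] 132 93 -88.3
[187. 289.] [523.5 409. ] 128 125 -86.2
```

View pics/t5.png

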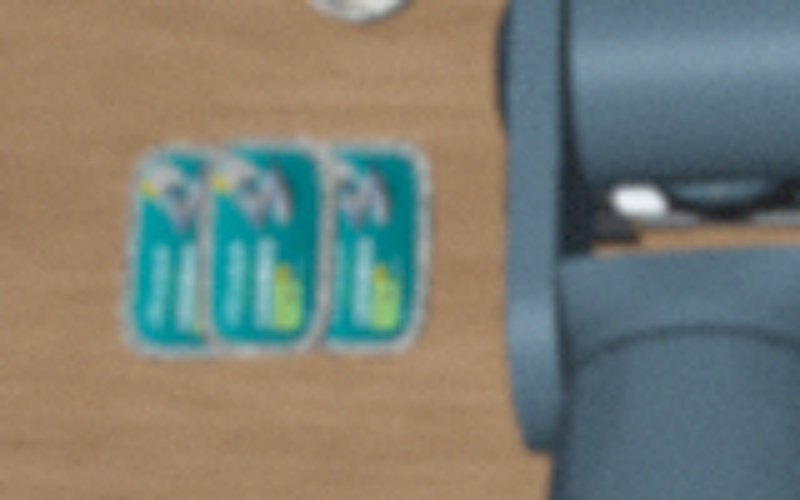

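The tin lies across the pair: rims at crop x≈204 to 328, with the pair's outer edges near 128 and 430. I check the numbers before handing in.

```bash
python3 - <<'E'
from h import *
f=lambda p,z: px2w("top",(np.array(p,float)+.5)/5-.5+[100,210],z).round(1)[0]
print("A",f((266,246),52), "edges",f((204,250),52),f((328,250),52),"| outer b,c",f((127,260),26),f((430,250),26))
s=robot.get_state(); print(s["time_s"],s["contact_force"])
E
```

```text
A [541.6 406.8  52. ] edges [538.8 435.8  52. ] [540.5 377.5  52. ] | outer b,c [536.4 479.7  26. ] [545.5 334.8  26. ]
21.75 [-0.43010832 -0.67363208 -0.18694968]
```

```bash
python3 -c "
from plant import robot
print(robot.finish_job())"
```

```text
the job is handed in; nothing more can be done
None
```

The tin was stamped and now sits across the gap on the two lower tins, centred to within about 1 mm by the top camera. The lever is back at rest, and I handed the job in after about 22 s of the 72 s; no verdict was returned.

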